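# Vent and start the lens cleaner

### The job

Get the ultrasonic lens cleaner running: flip its hinged metal tab up and right over backwards so that it stays open, unscrew the black vent cap beneath it (counter-clockwise from above) all the way to its stop, and only then press the start button fully down and let it come back up. Leave the other things on the desk where they are.

Things in the scene. Friction and masses are not known exactly. Their poses are not given: they have to be found in the camera images.
- cleaner: White box-shaped ultrasonic cleaner, fixed to the desk. Origin at desk level; +x points away from its front panel, z up. Case: x -100 to +140, y -125 to +125 mm, top at z = 80 (steel tank lid, top at 83, over x +19 to +131). On top: vent cap, axis at x -50, y +50, under its tab; start button at x -60, y -75; two hinge posts 12 x 8 mm, to z = 133, at x +5, y +16 and +84.
- tab (a joint): Hinge of the flip-top tab, rad: 0 = closed over the cap, 1.57 = upright, 2.6 = its open stop, leaning far back over the tank lid. The hinge is nearly free: short of upright the tab falls shut, from about 1.8 on it falls back by itself to the open stop. It weighs 45 g.
- tab_hinge (a point): Point on the tab's hinge axis, midway along it, 137 mm above the desk, at x +5, y +50 of the cleaner; the axis runs along the cleaner's y. The tab is an aluminium hood: a plate 88 mm wide, 4 mm thick, reaching 100 mm forward of the hinge and level with it when closed, with side and front skirts hanging 23 mm below it.
- tab_lip (a point): Middle of the free front edge of the tab's thumb lip, 132 mm from the hinge axis: a flat lip 30 mm wide, 5 mm thick, sticking out 32 mm in front of the tab's front skirt, level with the hinge when closed. It then reaches 27 mm past the cleaner's front face with nothing beneath but the desk: fingertips can go under it, or pinch it by its 30 mm sides.
- cap (a joint): Turn of the vent cap on its thread, rad: 0 = shut, growing counter-clockwise seen from above, 3.6 = stop, fully unscrewed. It stays captive and rises 2 mm per rad, turns with about 0.05 N m and stays where it is left. It starts between 0 and 0.9. The value is also the angle of the wing (centre to point wing_end) from the cleaner's +x.
- cap_center (a point): Top of the vent cap, on its axis, 118 mm above the desk when shut. The cap is a black disc 42 mm across, 12 mm high; on it stands a straight wing (bar) 64 mm long, 10 mm thick, 18 mm high, its ends sticking out past the disc. This point is the middle of the wing's upper edge. A steel collar 58 mm across, 6 mm high, lies around the cap's foot.
- wing_end (a point): Middle of the end face of one end of the wing, 32 mm from the cap's axis, 9 mm below the wing's top; the other end is opposite.
- start (a joint): Travel of the start button, m: 0 = up, 0.006 = fully down. A spring brings it back up; fully down takes 5 N.
- start_top (a point): Centre of the top face of the start button, a round white button 28 mm across in a grey housing on the cleaner's top; it is pressed straight down.
- trial_frame: Bystander: a trial spectacle frame, about 120 mm wide and 120 mm deep, 44 mm high, standing on the desk; origin under the middle of its rims.
- loose_lens: Bystander: one trial lens in a steel rim, 38 mm across with a small handle, 6 mm thick, lying on the desk; origin under its centre.
- lens_cup: Bystander: a closed grey cup 48 mm across, 36 mm high, standing on the top of the cleaner near its rear right corner; origin under its centre.
- case: Bystander: a black spectacle case 70 x 165 x 45 mm; origin under its centre.
- spray: Bystander: a clear bottle 44 mm across, 120 mm high; origin under its centre.

How it is judged:
By the outcome, as a careful person would: the job done as asked, in the order asked, and still so for the second after the job is handed in, with the robot touching nothing.
It also fails if it takes over 53 s, if anything falls off the work surface, if the arm or the gripper's body presses on something with over 40 N, if the wrist force passes 120 N, or if a joint passes its speed limit or range.

### The arm

A 7-joint arm with a two-finger parallel gripper is mounted at the origin on the work surface. World frame = base frame: x ahead of the robot, y to its left, z up, the work surface at z = 0. Lengths are in m, angles in rad, forces in N, time in s.
With the tool pointing down it reaches from about 0.425 to 0.95 m from the base axis. Payload 16.7 kg.
Tool frame: the origin (TCP) lies at the very end of the fingers, on their centre line; the grasp point (between the pads) lies 19 mm behind it; z points along the fingers, x is the direction in which the jaws open and shut, and the axes are right-handed (so a half turn about z gives the same grasp; the last joint's range is limited). The gripper opens to 94 mm and grips with 3 to 60 N. Pads are 16 mm wide; open, the fingers measure 119 mm over their backs; the gripper's body (75 mm by 177 mm) begins 78 mm behind the grasp point.
Start: joints at [0.959, 0.426, 0.074, 1.606, -0.034, 1.111, -0.067], TCP at [0.301, -0.604, 0.205] pointing down, gripper open.
Joint ranges: [-2.85, 2.85], [-0.5, 2.14], [-1.23, 1.37], [0.21, 2.46], [-1.02, 4.16], [0.16, 2.05], [-2.73, 2.73]. Speed limits (rad/s): [1.89, 1.89, 2.39, 2.39, 3.01, 3.01, 3.01].

### API

Orientations are given as [roll, pitch, yaw] about the fixed x, y, z axes, in that order (R = Rz(yaw) Ry(pitch) Rx(roll)).
In Python, from plant import env gives the robot as it stands.
- The arm moves only by the tool carry_out, never from a script. Its argument "increments" is one flat list of numbers, 6 for each row, row after row: the shift along the tool's x, y, z in cm, then the turn, a rotation vector about the tool's x, y, z in rad. A call has 1 to 12 rows; each row shifts and turns the pose as measured when the row begins, along the tool's axes as they then stand; what a row does not reach is not made up. A row lasts 1/10 s, in which the tool goes at most 50 mm and 8.59 degrees, less where a joint would pass 70% of its speed; a pose out of reach is approached as far as the arm can. A call with a gripper value outside its range is refused whole. "hand" is the opening, from -1 (shut) to 1 (fully open), so that 0 is half open, set as the call begins (left out, the last holds). The fingers move at their own pace and stop on an object; "squeeze" is the grip in N (left out, the last holds). Time passes only in rows, so rows that do not move let the fingers close. It gives the time, the measured TCP pose, the force and the opening at its end, in the units of the state.
- env.read_state(): the state, without advancing time (a new reading comes with each control period).
- env.snapshot(name): name is "scene" or "top" or "wrist"; returns a dict with "color" (384x512x3 uint8, blue, green, red), "z_map" (384x512 float32, m along the optical axis (not along the pixel's ray), 0 where there is no reading), "camera_matrix" (3x3 intrinsics, pixels), "cam_to_world" (4x4, takes a point from camera to world coordinates). Camera axes: x right, y down, z forward; pixel columns grow to the right and rows downward; lengths in m; the calibration is good to about 2 mm. A picture is of the moment at which its call begins.
- env.close_job(): hands the job in, once; it reports no verdict.
The state is a dict: "time_s": time; "joint_positions": joint angles; "joint_velocities": joint speeds; "joint_torque": joint torques, N m; "tcp_pos": TCP position; "eef_rot": TCP orientation; "force": force on the tool from outside, world axes, zero at the start; "moment": the same for the moment, N m; "width": finger opening in m.
Only numpy, scipy, OpenCV 4.12 (cv2) and the standard library are available. Lean on these libraries where they do the work, as an engineer would, in place of code of your own. Each camera call takes 0.05 s, during which the arm holds its last target.

## Working session

There is one attempt and no reset: what is moved stays moved. The work goes in short steps, Python scripts to look and compute and a tool call to move; the robot and the scene stay as the last step left them, time stands still between calls to the robot, and variables do not carry over. Pictures are saved under pics/ and viewed, and the job is handed in when it is done.

Besides the shell and the picture viewer there is one more tool, called after "Call:" as name(argument=value, ...), one argument or row to a line, values as JSON. carry_out: Moves the arm, as the interface text tells. Its arguments: {"type":"object","properties":{"increments":{"type":"array"},"hand":{"type":"number"},"squeeze":{"type":"number"}},"required":["increments"]}

```bash
ls; mkdir -p pics; cat > h.py <<'E'
import numpy as np, cv2
from plant import env
from scipy.spatial.transform import Rotation as R
def snap(name,out):
    s=env.snapshot(name); cv2.imwrite('pics/%s.png'%out,s['color']); np.savez('pics/%s.npz'%out,**s); return s
def load(out): return dict(np.load('pics/%s.npz'%out))
def px(s,u,v,z=None):
    K=s['camera_matrix'];T=s['cam_to_world']
    d=s['z_map'][int(v),int(u)] if z is None else z
    p=np.array([(u-K[0,2])/K[0,0]*d,(v-K[1,2])/K[1,1]*d,d,1]); return (T@p)[:3]
def atz(s,u,v,h):
    K=s['camera_matrix'];T=s['cam_to_world']
    r=T[:3,:3]@np.array([(u-K[0,2])/K[0,0],(v-K[1,2])/K[1,1],1]);o=T[:3,3]
    return o+r*(h-o[2])/r[2]
def proj(s,p):
    K=s['camera_matrix'];T=np.linalg.inv(s['cam_to_world'])
    c=T[:3,:3]@np.asarray(p)+T[:3,3]; q=K@c; return q[:2]/q[2]
E
python3 - <<'E'
from h import *
for n in ['scene','top']: snap(n,n+'0')
print(env.read_state())
E
```

```text
pics
{'time_s': 0.1, 'joint_positions': array([ 0.9585185 ,  0.42668651,  0.07381538,  1.60653831, -0.03412978,
        1.11077362, -0.06708443]), 'joint_velocities': array([-0.00181863, -0.00319304, -0.0005437 , -0.0017766 , -0.00052647,
        0.00087801,  0.00090703]), 'joint_torque': array([ 9.34486772e-03, -9.37468243e+01,  3.67837183e+00, -4.55037689e+01,
       -4.82669973e-02,  1.66945107e-02,  4.41364978e-05]), 'tcp_pos': array([ 0.30117572, -0.60364915,  0.20483519]), 'eef_rot': array([ 3.14155279e+00,  1.14766210e-03, -1.10801342e+00]), 'force': array([-0.29173499, -0.13200664, -0.20224776]), 'moment': array([-0.02371751, -0.01600532, -0.00169811]), 'width': 0.09410462789198173}
```

View pics/scene0.png

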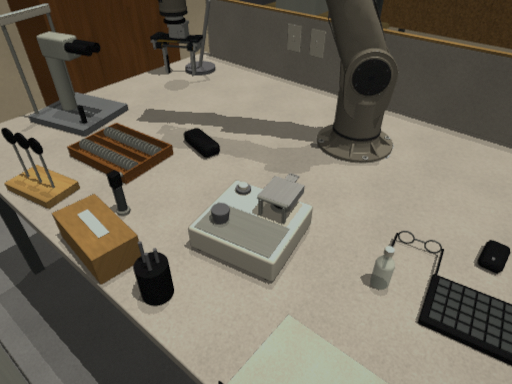

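View pics/top0.png

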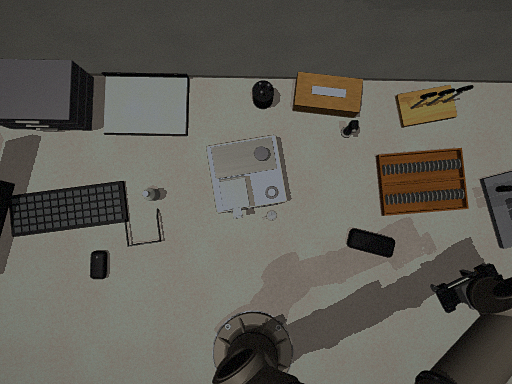

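```bash
python3 - <<'E'
from h import *
s=load('top0');c=s['color'][125:230,195:300];cv2.imwrite('pics/tc.png',cv2.resize(c,None,fx=6,fy=6,interpolation=cv2.INTER_CUBIC))
t=load('scene0');c=t['color'][160:280,180:320];cv2.imwrite('pics/sc.png',cv2.resize(c,None,fx=5,fy=5,interpolation=cv2.INTER_CUBIC))
print(s['camera_matrix'],s['cam_to_world'],t['cam_to_world'])
for u,v in [(240,150),(271,215),(350,240),(245,190),(230,190),(272,192)]: print(u,v,px(s,u,v))
E
```

```text
[[396.75967232   0.         260.62229553]
 [  0.         396.75967232 187.42157371]
 [  0.           0.           1.        ]] [[ 1.69147437e-02 -9.98292951e-01  5.59023725e-02  5.08024634e-01]
 [-9.99856859e-01 -1.68663984e-02  1.33654205e-03 -2.12368196e-02]
 [-3.91388824e-04 -5.59169779e-02 -9.98435345e-01  1.45483432e+00]
 [ 0.00000000e+00  0.00000000e+00  0.00000000e+00  1.00000000e+00]] [[-0.64410099  0.47907395 -0.59634056  1.19988649]
 [ 0.76493599  0.40072564 -0.50427362  0.51739197]
 [-0.0026154  -0.7809655  -0.62456869  0.74507803]
 [ 0.          0.          0.          1.        ]]
240 150 [0.71434033 0.05468513 0.08132358]
271 215 [ 0.48913333 -0.05887005  0.00336945]
350 240 [ 0.4059167  -0.33936889  0.03966602]
245 190 [0.57218853 0.03219631 0.14021926]
230 190 [0.57158502 0.08233855 0.13529383]
272 192 [ 0.56872139 -0.05848008  0.10326527]
```

View pics/tc.png

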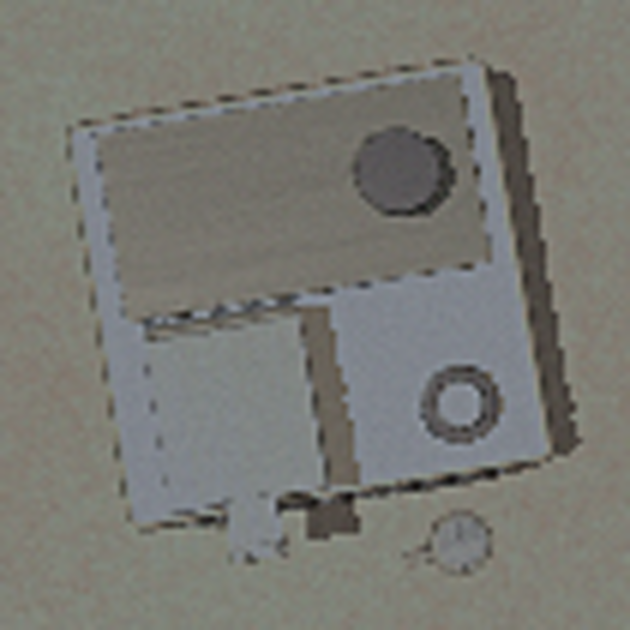

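View pics/sc.png

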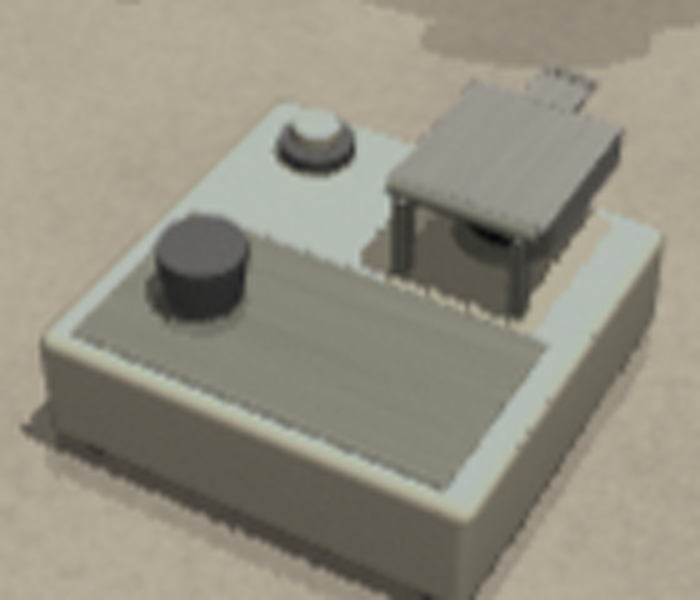

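```bash
cat > fit.py <<'E'
from h import *
s=load('top0')
f=lambda a,b:(195+(a+.5)/6-.5,125+(b+.5)/6-.5)
loc=[(140,125),(140,-125),(-100,-125),(-100,125),(-60,-75)]
hs=[.08,.08,.08,.08,.103]
P=[(72,126),(484,58),(553,460),(132,528),(461,405)]
W=np.array([atz(s,*f(*p),h)[:2] for p,h in zip(P,hs)])
L=np.array(loc)/1000
lc=L-L.mean(0);wc=W-W.mean(0)
th=np.arctan2((lc[:,0]*wc[:,1]-lc[:,1]*wc[:,0]).sum(),(lc*wc).sum())
Rm=np.array([[np.cos(th),-np.sin(th)],[np.sin(th),np.cos(th)]])
o=W.mean(0)-Rm@L.mean(0)
if __name__=='__main__':
  print(th,o); print((W-(L@Rm.T+o))*1000)
  for n,p in dict(lip=(-127,50),hinge=(5,50),cap=(-50,50),button=(-60,-75)).items():
    print(n,Rm@(np.array(p)/1000)+o)
  print('lip meas',atz(s,*f(258,560),.137),atz(s,*f(232,556),.137),atz(s,*f(283,548),.137))
  print('lens',atz(s,*f(461,542),.006))
  b=px(s,*[round(x) for x in f(461,405)]);print('button',b)
  t=load('scene0')
  b=px(t,180+320/5,160+122/5);print('button scene',b)
  cm=np.linalg.inv(t['cam_to_world'])
E
python3 fit.py
```

```text
0.17850660626949827 [0.613884   0.02776153]
[[-1.3683204  -3.91113219]
 [-1.79470093  3.00467929]
 [ 0.89613643  2.31379194]
 [ 2.00601861 -1.60492512]
 [ 0.2608663   0.19758607]]
lip [0.48002403 0.05441689]
hinge [0.60992654 0.07785482]
cap [0.5558005  0.06808902]
button [ 0.56815441 -0.05670033]
lip meas [0.47936169 0.05512196 0.137     ] [0.48132085 0.06952027 0.137     ] [0.48620282 0.0414509  0.137     ]
lens [ 0.48949611 -0.06031494  0.006     ]
button [ 0.56883081 -0.05516418  0.09954243]
button scene [ 0.56722485 -0.05344687  0.09920025]
```

```bash
cat > go.py <<'E'
from h import *
import sys
TH=0.1785;O=np.array([.6139,.0278])
def w(x,y,z): 
    c,s_=np.cos(TH),np.sin(TH); return np.array([O[0]+(c*x-s_*y)/1e3,O[1]+(s_*x+c*y)/1e3,z/1e3])
def loc(p):
    c,s_=np.cos(TH),np.sin(TH); d=np.asarray(p)[:2]-O; return np.array([c*d[0]+s_*d[1],-s_*d[0]+c*d[1],p[2]])*1000
def st():
    s=env.read_state(); print('t',round(s['time_s'],2),'tcp loc mm',loc(s['tcp_pos']).round(1),'rpy',s['eef_rot'].round(3),'F',s['force'].round(1),'w',round(s['width'],4),'q',s['joint_positions'].round(2)); return s
def need(x,y,z,yaw=None):
    s=st(); M=R.from_euler('xyz',s['eef_rot']); d=M.inv().apply(w(x,y,z)-s['tcp_pos'])*100
    r=np.zeros(3)
    if yaw is not None: r=(M.inv()*R.from_euler('xyz',[np.pi,0,yaw])).as_rotvec()
    print('shift cm',d.round(2),'turn',r.round(3))
if __name__=='__main__':
    a=[float(v) for v in sys.argv[1:]]
    need(*a) if a else st()
E
python3 go.py -115 50 200 -1.392
```

```text
t 0.1 tcp loc mm [-419.9 -565.9  204.8] rpy [ 3.142e+00  1.000e-03 -1.108e+00] F [-0.3 -0.1 -0.2] w 0.0941 q [ 0.96  0.43  0.07  1.61 -0.03  1.11 -0.07]
shift cm [-50.57 -46.54   0.54] turn [0.    0.001 0.284]
```

Call:
carry_out(
  increments=[-3.4,-3.1,0,0,0,0,-3.4,-3.1,0,0,0,0,-3.4,-3.1,0,0,0,0,-3.4,-3.1,0,0,0,0,-3.4,-3.1,0,0,0,0,-3.4,-3.1,0,0,0,0,-3.4,-3.1,0,0,0,0,-3.4,-3.1,0,0,0,0,-3.4,-3.1,0,0,0,0,-3.4,-3.1,0,0,0,0],
  hand=1,
)

```text
time_s: 1.1
tcp_pos: [0.4265, -0.1495, 0.2016]
eef_rot: [3.138, 0.003, -1.117]
force: [1.2, -0.2, -0.3]
width: 0.094
```

```bash
python3 go.py -115 50 200 -1.392
```

```text
t 1.1 tcp loc mm [-215.9 -141.2  201.6] rpy [ 3.138e+00  3.000e-03 -1.117e+00] F [ 1.2 -0.2 -0.3] w 0.094 q [ 0.41  0.08 -0.22  2.07  0.02  1.   -0.94]
shift cm [-15.66 -14.9    0.14] turn [0.004 0.002 0.275]
```

Call:
carry_out(
  increments=[-3.4,-3.2,0,0,0,0,-3.4,-3.2,0,0,0,0,-3.4,-3.2,0,0,0,0,-3.0,-2.8,0,0,0,0,-2,-2,0,0,0,0.14,0,0,0,0,0,0.12,0,0,0,0,0,0],
)

```text
time_s: 1.8
tcp_pos: [0.4899, 0.066, 0.2011]
eef_rot: [3.137, 0.003, -1.377]
force: [-0.2, -0.4, -0.7]
width: 0.0941
```

```bash
python3 - <<'E'
from go import *
s=snap('wrist','w1'); need(-115,50,125,-1.392)
cv2.imwrite('pics/w1b.png',cv2.resize(s['color'],None,fx=1.5,fy=1.5))
print(s['cam_to_world'].round(3))
E
```

```text
t 1.85 tcp loc mm [-115.2   59.6  201.2] rpy [ 3.137e+00  3.000e-03 -1.373e+00] F [-0.3  0.5  0.2] w 0.094 q [ 0.09  0.16 -0.39  1.98  0.07  1.01 -1.7 ]
shift cm [ 0.99 -0.03  7.62] turn [0.004 0.003 0.019]
[[ 0.193 -0.944 -0.267  0.567]
 [-0.981 -0.186 -0.048  0.08 ]
 [-0.004  0.272 -0.962  0.38 ]
 [ 0.     0.     0.     1.   ]]
```

View pics/w1b.png

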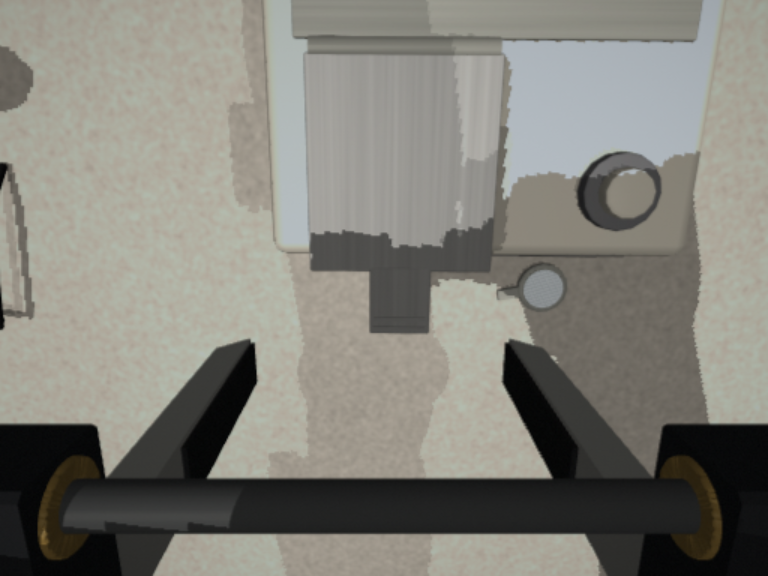

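```bash
python3 - <<'E'
from go import *
s=load('w1')
for u,v,h in [(372,331,.137),(430,331,.137),(311,271,.139),(491,271,.139),(305,54,.139),(503,54,.139)]: print(loc(atz(s,u/1.5-.17,v/1.5-.17,h)).round(1))
b=px(s,632/1.5,195/1.5);print('btn',b,loc(b)); print(px(s,400/1.5,300/1.5))
E
```

```text
[-126.6   63.5  137. ]
[-126.1   34.2  137. ]
[-95.4  93.5 139. ]
[-93.9   6.2 139. ]
[  1.4  94.  139. ]
[  2.7   8.2 139. ]
btn [ 0.5683761  -0.05654816  0.10162925] [-59.77690105 -74.92502723 101.62924895]
[0.49767144 0.05744605 0.14021304]
```

Call:
carry_out(
  increments=[1.1,0,2.5,0,0,0.02,0,0,2.5,0,0,0,0,0,2.0,0,0,0,0,0,0.7,0,0,0],
)

```text
time_s: 2.25
tcp_pos: [0.4923, 0.0522, 0.1231]
eef_rot: [3.14, 0.002, -1.381]
force: [0.4, -0.0, 0.6]
width: 0.0938
```

```bash
python3 go.py -116 49 125 -1.392
```

```text
t 2.25 tcp loc mm [-115.3   45.6  123.1] rpy [ 3.140e+00  2.000e-03 -1.381e+00] F [ 0.4 -0.   0.6] w 0.0938 q [ 0.09  0.26 -0.37  2.06  0.12  0.84 -1.73]
shift cm [-0.34  0.07 -0.19] turn [0.001 0.002 0.011]
```

Call:
carry_out(
  increments=[-0.3,0.1,-0.2,0,0,0.01,0,0,0,0,0,0],
)

```text
time_s: 2.45
tcp_pos: [0.4903, 0.0542, 0.1253]
eef_rot: [3.139, 0.002, -1.39]
force: [1.2, -0.4, 0.8]
width: 0.0938
```

Call:
carry_out(
  increments=[0,0,0,0,0,0,0,0,0,0,0,0,0,0,0,0,0,0,0,0,0,0,0,0,0,0,0,0,0,0,0,0,0,0,0,0,0,0,0,0,0,0,0,0,0,0,0,0],
  hand=-1,
  squeeze=5,
)

```text
time_s: 3.25
tcp_pos: [0.4919, 0.0544, 0.1283]
eef_rot: [-3.14, 0.001, -1.388]
force: [-1.3, 4.0, 0.2]
width: 0.0331
```

```bash
python3 go.py -116 49 125 -1.392
```

```text
t 3.25 tcp loc mm [-115.3   47.9  128.3] rpy [-3.140e+00  1.000e-03 -1.388e+00] F [-1.3  4.   0.2] w 0.0331 q [ 0.09  0.25 -0.37  2.06  0.12  0.85 -1.74]
shift cm [-0.11  0.07  0.33] turn [-0.002  0.001  0.003]
```

Call:
carry_out(
  increments=[-0.1,0.1,0.4,0,0,0,0,0,0.1,0,0,0,0,0,0,0,0,0],
)

```text
time_s: 3.55
tcp_pos: [0.4914, 0.0565, 0.124]
eef_rot: [-3.138, 0.002, -1.388]
force: [-1.5, -1.8, 5.6]
width: 0.03
```

```bash
python3 - <<'E'
from go import *
s=snap('scene','s2'); need(-116,50,125,-1.392)
c=s['color'][120:260,200:360];cv2.imwrite('pics/s2b.png',cv2.resize(c,None,fx=4,fy=4,interpolation=cv2.INTER_CUBIC))
E
```

```text
t 3.6 tcp loc mm [-115.6   49.9  124. ] rpy [-3.138e+00  2.000e-03 -1.388e+00] F [-2.  -0.2  4.7] w 0.0299 q [ 0.09  0.25 -0.37  2.07  0.12  0.84 -1.75]
shift cm [-0.01  0.04 -0.1 ] turn [-0.003  0.002  0.004]
```

View pics/s2b.png

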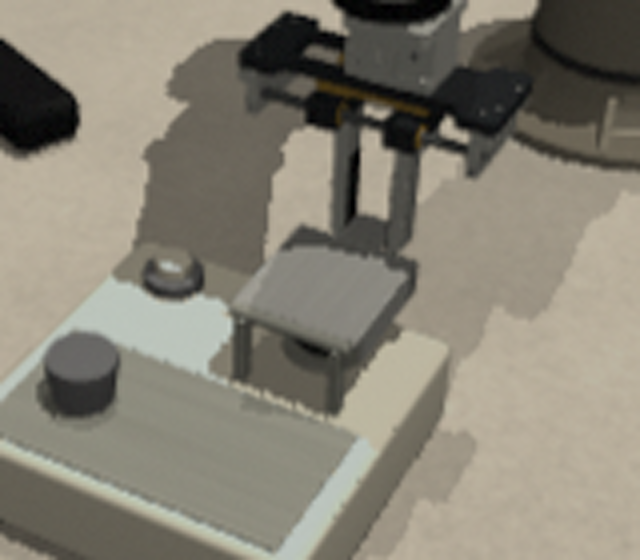

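Call:
carry_out(
  increments=[0,-0.1,-1.8,0,0,0,0,-0.4,-1.8,0,0,0,0,-0.7,-1.7,0,0,0,0,-0.9,-1.6,0,0,0],
)

```text
time_s: 4.0
tcp_pos: [0.5103, 0.0599, 0.1929]
eef_rot: [3.141, 0.002, -1.387]
force: [2.5, 0.7, -3.0]
width: 0.0298
```

```bash
cat > arc.py <<'E'
from go import *
s=st(); p=loc(s['tcp_pos']); dx=5-p[0]; dz=p[2]-124
print('theta',np.arctan2(dz,dx),'r',np.hypot(dx,dz))
need(-116,50,p[2],-1.392)
E
python3 arc.py
```

```text
t 4.0 tcp loc mm [-96.3  50.  192.9] rpy [ 3.141e+00  2.000e-03 -1.387e+00] F [ 2.5  0.7 -3. ] w 0.0298 q [ 0.1   0.2  -0.38  1.96  0.08  1.   -1.71]
theta 0.5972705523255097 r 122.46117877467348
t 4.0 tcp loc mm [-96.3  50.  192.9] rpy [ 3.141e+00  2.000e-03 -1.387e+00] F [ 2.5  0.7 -3. ] w 0.0298 q [ 0.1   0.2  -0.38  1.96  0.08  1.   -1.71]
shift cm [-0.01  1.97  0.  ] turn [0.001 0.002 0.005]
```

Call:
carry_out(
  increments=[0,-1.3,-1.3,0,0,0,0,-1.35,-1.2,0,0,0,0,-1.5,-1.0,0,0,0,0,-1.6,-0.8,0,0,0],
)

```text
time_s: 4.4
tcp_pos: [0.5676, 0.0707, 0.2382]
eef_rot: [3.14, 0.002, -1.387]
force: [1.1, 2.2, -3.1]
width: 0.0297
```

```bash
python3 arc.py
```

```text
t 4.4 tcp loc mm [-38.   50.4 238.2] rpy [ 3.140e+00  2.000e-03 -1.387e+00] F [ 1.1  2.2 -3.1] w 0.0297 q [ 0.08  0.25 -0.37  1.78  0.1   1.12 -1.71]
theta 1.2107801719753588 r 122.02935712263
t 4.4 tcp loc mm [-38.   50.4 238.2] rpy [ 3.140e+00  2.000e-03 -1.387e+00] F [ 1.1  2.2 -3.1] w 0.0297 q [ 0.08  0.25 -0.37  1.78  0.1   1.12 -1.71]
shift cm [0.   7.8  0.01] turn [0.001 0.002 0.005]
```

Call:
carry_out(
  increments=[0,-1.7,-0.4,0,0,0,0,-1.8,-0.2,0,0,0,0,-1.8,0.05,0,0,0,0,-1.8,0.3,0,0,0,0,-1.8,0.6,0,0,0,0,-1.0,0.5,0,0,0],
)

```text
time_s: 5.0
tcp_pos: [0.6696, 0.0899, 0.2304]
eef_rot: [-3.141, 0.002, -1.387]
force: [1.4, -0.6, 0.7]
width: 0.0297
```

```bash
python3 arc.py; python3 - <<'E'
from go import *
s=snap('scene','s3')
c=s['color'][60:260,180:400];cv2.imwrite('pics/s3b.png',cv2.resize(c,None,fx=3,fy=3,interpolation=cv2.INTER_CUBIC))
E
```

```text
t 5.0 tcp loc mm [ 65.9  51.2 230.4] rpy [-3.141e+00  2.000e-03 -1.387e+00] F [ 1.4 -0.6  0.7] w 0.0297 q [ 0.03  0.43 -0.35  1.56  0.15  1.18 -1.74]
theta 2.0904887941941785 r 122.58709565868018
t 5.0 tcp loc mm [ 65.9  51.2 230.4] rpy [-3.141e+00  2.000e-03 -1.387e+00] F [ 1.4 -0.6  0.7] w 0.0297 q [ 0.03  0.43 -0.35  1.56  0.15  1.18 -1.74]
shift cm [ 3.000e-02  1.819e+01 -1.000e-02] turn [-0.     0.002  0.005]
```

View pics/s3b.png

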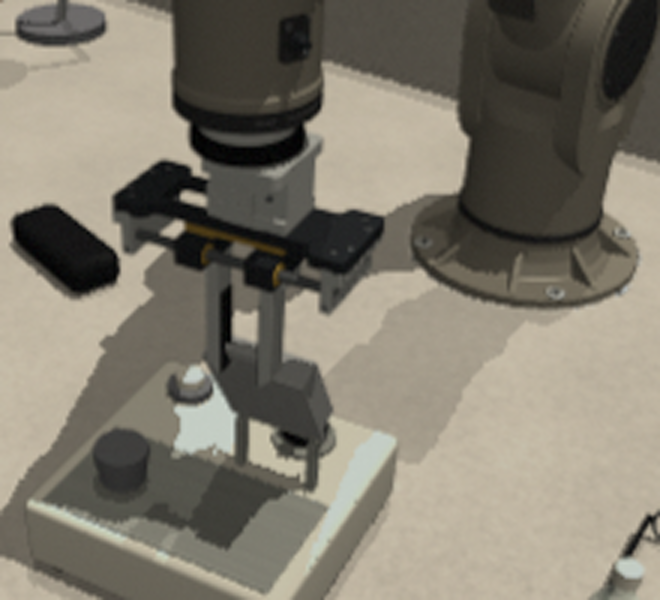

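Call:
carry_out(
  increments=[0,0,0,0,0,0,0,0,0,0,0,0,0,0,0,0,0,0,0,0,0,0,0,0,0,0,0,0,0,0,0,0,-2,0,0,0,0,0,-2,0,0,0],
  hand=1,
)

```text
time_s: 5.75
tcp_pos: [0.667, 0.0891, 0.2677]
eef_rot: [3.136, 0.002, -1.387]
force: [1.2, 0.3, 0.5]
width: 0.0825
```

```bash
python3 - <<'E'
from go import *
s=snap('scene','s4')
c=s['color'][60:260,180:400];cv2.imwrite('pics/s4b.png',cv2.resize(c,None,fx=3,fy=3,interpolation=cv2.INTER_CUBIC))
need(-50,50,180,-0.9)
E
```

```text
t 5.8 tcp loc mm [ 64.2  50.9 271.2] rpy [ 3.140e+00  2.000e-03 -1.388e+00] F [ 0.4 -0.5  2.2] w 0.0863 q [ 0.03  0.4  -0.35  1.51  0.14  1.26 -1.73]
shift cm [ 0.05 11.4   9.15] turn [ 0.002  0.002 -0.488]
```

View pics/s4b.png

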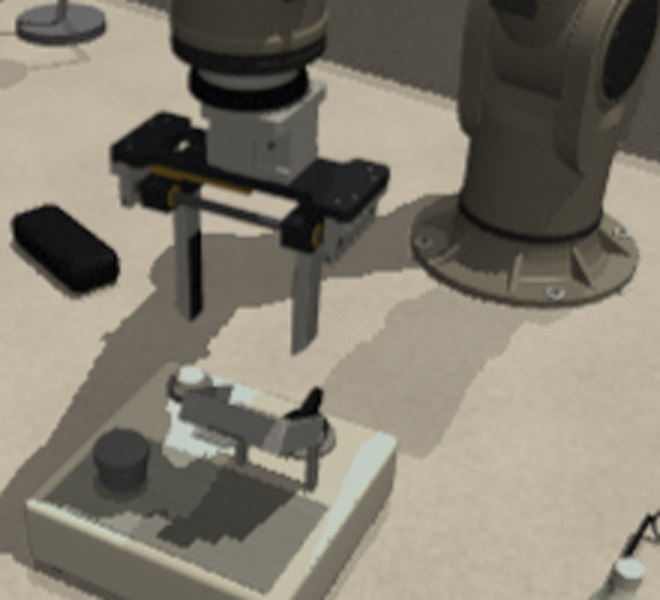

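Call:
carry_out(
  increments=[0,4,0,0,0,0,0,4,0,0,0,0,0,4,0.5,0,0,0,0,4,1,0,0,0,0,1.5,1,0,0,0,0,0,0,0,0,0],
)

```text
time_s: 6.4
tcp_pos: [0.4898, 0.0563, 0.246]
eef_rot: [-3.139, 0.001, -1.388]
force: [-0.1, -0.1, 0.7]
width: 0.0942
```

```bash
python3 - <<'E'
from go import *
st()
s=snap('wrist','w5')
cv2.imwrite('pics/w5b.png',cv2.resize(s['color'],None,fx=1.5,fy=1.5))
E
```

```text
t 6.4 tcp loc mm [-117.1   50.1  246. ] rpy [-3.139e+00  1.000e-03 -1.388e+00] F [-0.1 -0.1  0.7] w 0.0942 q [ 0.11  0.11 -0.39  1.94  0.05  1.1  -1.68]
```

View pics/w5b.png

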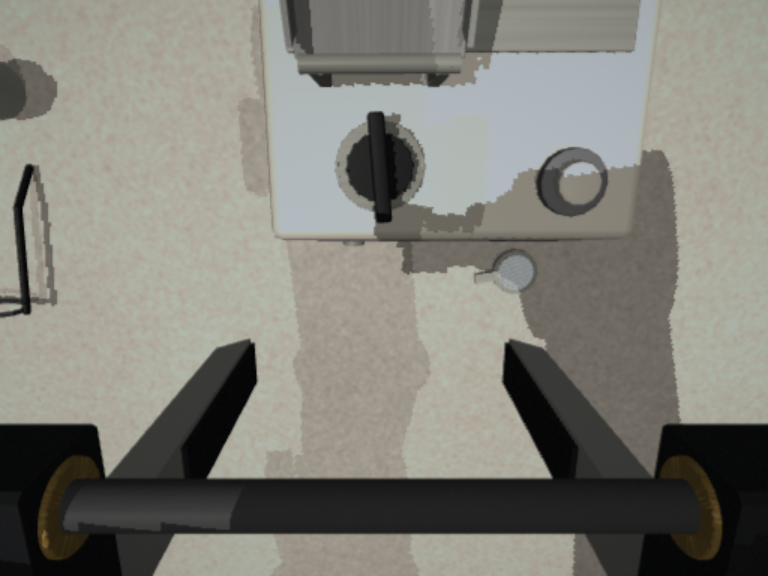

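```bash
python3 - <<'E'
from go import *
s=load('w5')
a=loc(atz(s,376/1.5,114/1.5,.118));b=loc(atz(s,384/1.5,214/1.5,.118));print(a,b,(a+b)/2,np.hypot(*(a-b)[:2]),np.arctan2(a[1]-b[1],a[0]-b[0]))
c=s['color'][65:155,215:290];cv2.imwrite('pics/w5c.png',cv2.resize(c,None,fx=8,fy=8,interpolation=cv2.INTER_CUBIC))
E
```

```text
[-19.96242023  52.503716   118.        ] [-76.7718694   47.57918903 118.        ] [-48.36714481  50.04145252 118.        ] 57.02249100771218 0.08646884609534969
```

View pics/w5c.png

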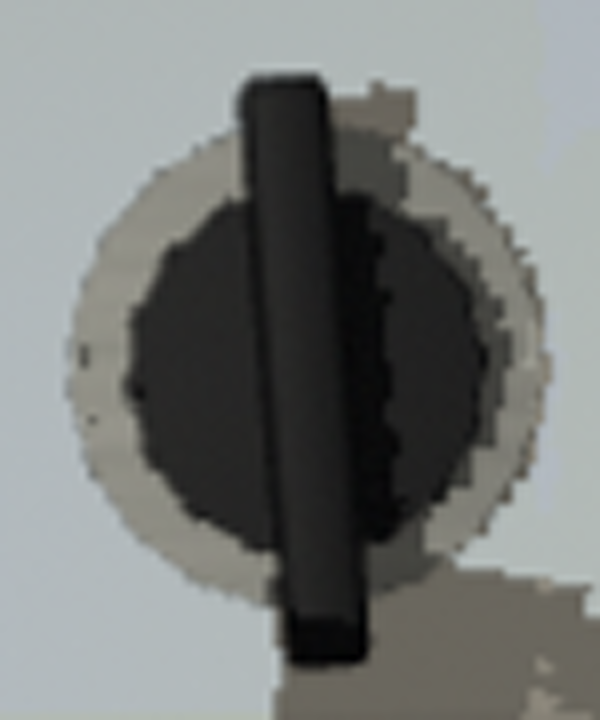

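```bash
python3 - <<'E'
from go import *
s=load('w5')
a=loc(atz(s,250.4,74.7,.118));b=loc(atz(s,255.6,142.0,.118));print(a,b,(a+b)/2,np.hypot(*(a-b)[:2]),np.arctan2(a[1]-b[1],a[0]-b[0]))
need(-50,50,140,-1.392+.1)
E
```

```text
[-18.91075029  52.73401013 118.        ] [-76.17587802  47.94286766 118.        ] [-47.54331415  50.33843889 118.        ] 57.465205998746086 0.08347156570615281
t 6.45 tcp loc mm [-115.8   50.2  246.7] rpy [-3.138e+00  1.000e-03 -1.388e+00] F [ 0.7 -0.3  0.7] w 0.0941 q [ 0.11  0.11 -0.39  1.93  0.05  1.1  -1.68]
shift cm [ 0.05 -6.55 10.7 ] turn [-0.003  0.001 -0.096]
```

Call:
carry_out(
  increments=[0,-3,2,0,0,-0.08,0,-3,2,0,0,0,0,-0.6,3,0,0,0,0,0,2.5,0,0,0,0,0,0,0,0,0],
)

```text
time_s: 6.95
tcp_pos: [0.566, 0.0738, 0.1523]
eef_rot: [-3.13, 0.0, -1.306]
force: [-0.2, 0.0, 0.4]
width: 0.094
```

```bash
python3 go.py -50 50 106 -1.307
```

```text
t 6.95 tcp loc mm [-38.9  53.7 152.3] rpy [-3.13   0.    -1.306] F [-0.2  0.   0.4] w 0.094 q [ 0.07  0.33 -0.38  1.89  0.15  0.94 -1.68]
shift cm [0.28 1.19 4.62] turn [-0.012  0.     0.001]
```

Call:
carry_out(
  increments=[0.3,1.2,0,-0.01,0,0,0,0,2.0,0,0,0,0,0,2.0,0,0,0,0,0,0.6,0,0,0,0,0,0,0,0,0],
)

```text
time_s: 7.45
tcp_pos: [0.5578, 0.0671, 0.1117]
eef_rot: [-3.135, -0.001, -1.307]
force: [-0.4, -0.6, -0.3]
width: 0.0938
```

```bash
python3 go.py -50 50 106 -1.307
```

```text
t 7.45 tcp loc mm [-48.2  48.7 111.7] rpy [-3.135e+00 -1.000e-03 -1.307e+00] F [-0.4 -0.6 -0.3] w 0.0938 q [ 0.07  0.37 -0.37  1.94  0.17  0.86 -1.7 ]
shift cm [-0.15  0.17  0.56] turn [-0.006 -0.001  0.   ]
```

Call:
carry_out(
  increments=[-0.15,0.2,0.6,-0.006,0,0,0,0,0,0,0,0,0,0,0,0,0,0,0,0,0,0,0,0,0,0,0,0,0,0,0,0,0,0,0,0,0,0,0,0,0,0,0,0,0,0,0,0,0,0,0,0,0,0,0,0,0,0,0,0,0,0,0,0,0,0],
  hand=-1,
  squeeze=15,
)

```text
time_s: 8.55
tcp_pos: [0.5571, 0.0684, 0.1095]
eef_rot: [-3.137, -0.001, -1.307]
force: [-2.4, 9.9, 1.9]
width: 0.0101
```

```bash
python3 go.py -50 50 106 -1.307
```

```text
t 8.55 tcp loc mm [-48.7  50.  109.5] rpy [-3.137e+00 -1.000e-03 -1.307e+00] F [-2.4  9.9  1.9] w 0.0101 q [ 0.06  0.37 -0.37  1.94  0.17  0.86 -1.7 ]
shift cm [-0.01  0.13  0.35] turn [-0.004 -0.001 -0.   ]
```

Call:
carry_out(
  increments=[0,0,0.1,0,0,-0.14,0,0,0.1,0,0,-0.14,0,0,0.1,0,0,-0.14,0,0,0,0,0,-0.14,0,0,0,0,0,-0.14],
)

```text
time_s: 9.05
tcp_pos: [0.557, 0.0697, 0.1103]
eef_rot: [-3.139, -0.005, -0.584]
force: [-3.6, -0.0, 4.8]
width: 0.0102
```

```bash
python3 go.py -50 50 108 ; python3 - <<'E'
from h import *
print(env.read_state()['moment'])
E
```

```text
t 9.05 tcp loc mm [-48.5  51.4 110.3] rpy [-3.139 -0.005 -0.584] F [-3.6 -0.   4.8] w 0.0102 q [ 0.18  0.39 -0.52  1.93  0.25  0.88 -1.05]
shift cm [-0.01  0.2   0.23] turn [0. 0. 0.]
[ 0.01810206  0.94215641 -0.06913016]
```

Call:
carry_out(
  increments=[0,0.1,0,0,0,-0.14,0,0,0,0,0,-0.14,0,0,0,0,0,-0.14,0,0,0,0,0,-0.14,0,0,0,0,0,-0.14,0,0,0,0,0,-0.14,0,0,0,0,0,-0.14],
)

```text
time_s: 9.75
tcp_pos: [0.5556, 0.0699, 0.1123]
eef_rot: [3.138, -0.004, 0.438]
force: [-3.7, -1.4, 6.5]
width: 0.0097
```

```bash
python3 go.py -50 50 110 ; python3 - <<'E'
from h import *
print(env.read_state()['moment'])
E
```

```text
t 9.75 tcp loc mm [-49.9  51.8 112.3] rpy [ 3.138 -0.004  0.438] F [-3.7 -1.4  6.5] w 0.0097 q [ 0.35  0.44 -0.74  1.92  0.37  0.92 -0.13]
shift cm [-0.05  0.17  0.23] turn [0. 0. 0.]
[-0.19438893  0.91730126 -0.06598266]
```

Call:
carry_out(
  increments=[0.0,0.1,0,0,0,-0.14,0,0,0,0,0,-0.14,0,0,0,0,0,-0.14,0,0,0,0,0,-0.14,0,0,0,0,0,-0.14,0,0,0,0,0,-0.14],
)

```text
time_s: 10.35
tcp_pos: [0.5548, 0.069, 0.114]
eef_rot: [3.137, 0.002, 1.313]
force: [-2.8, -1.5, 6.4]
width: 0.0096
```

```bash
python3 go.py -50 50 112 ; python3 - <<'E'
from h import *
print(env.read_state()['moment'])
E
```

```text
t 10.35 tcp loc mm [-50.8  51.  114. ] rpy [3.137e+00 2.000e-03 1.313e+00] F [-2.8 -1.5  6.4] w 0.0096 q [ 0.49  0.5  -0.93  1.91  0.49  0.97  0.65]
shift cm [-0.06  0.12  0.21] turn [0. 0. 0.]
[-0.16434939  0.74626827 -0.06176564]
```

Call:
carry_out(
  increments=[0.0,0,0,0,0,-0.14,0,0,0,0,0,-0.14,0,0,0,0,0,-0.14,0,0,0,0,0,-0.14,0,0,0,0,0,-0.14],
)

```text
time_s: 10.85
tcp_pos: [0.5548, 0.068, 0.1156]
eef_rot: [3.141, 0.006, 2.041]
force: [-2.1, -1.7, 5.2]
width: 0.0096
```

```bash
python3 go.py -50 50 113 ; python3 - <<'E'
from h import *
print(env.read_state()['moment'])
E
```

```text
t 10.85 tcp loc mm [-51.   50.1 115.6] rpy [3.141 0.006 2.041] F [-2.1 -1.7  5.2] w 0.0096 q [ 0.6   0.57 -1.09  1.91  0.6   1.03  1.28]
shift cm [-0.03  0.09  0.26] turn [0. 0. 0.]
[-0.04275304  0.61067081 -0.07816679]
```

Angle about 3.43. Small steps on to the stop.

Call:
carry_out(
  increments=[0,0,0,0,0,-0.1,0,0,0,0,0,-0.08,0,0,0,0,0,-0.08],
)

```text
time_s: 11.15
tcp_pos: [0.555, 0.0677, 0.1161]
eef_rot: [-3.141, 0.006, 2.314]
force: [-1.5, 0.6, 2.2]
width: 0.0103
```

```bash
python3 go.py -50 50 113 ; python3 - <<'E'
from h import *
print(env.read_state()['moment'])
E
```

```text
t 11.15 tcp loc mm [-50.9  49.7 116.1] rpy [-3.141  0.006  2.314] F [-1.5  0.6  2.2] w 0.0103 q [ 0.63  0.6  -1.14  1.91  0.63  1.06  1.53]
shift cm [-0.02  0.09  0.31] turn [0. 0. 0.]
[ 0.27159868  0.19604723 -0.33799421]
```

Call:
carry_out(
  increments=[0,0,0,0,0,0,0,0,0,0,0,0,0,0,0,0,0,0,0,0,0,0,0,0,0,0,-2,0,0,0,0,0,-3,0,0,0,0,0,-3,0,0,0],
  hand=0,
)

```text
time_s: 11.85
tcp_pos: [0.5525, 0.0673, 0.1943]
eef_rot: [-3.136, 0.001, 2.307]
force: [0.9, 0.3, -0.1]
width: 0.0468
```

```bash
python3 go.py -60 -75 130 0.9
```

```text
t 11.85 tcp loc mm [-53.4  49.7 194.3] rpy [-3.136e+00  1.000e-03  2.307e+00] F [ 0.9  0.3 -0.1] w 0.0468 q [ 0.67  0.49 -1.17  1.83  0.49  1.16  1.63]
shift cm [-10.23  -7.12   6.48] turn [-0.004  0.005  1.407]
```

Call:
carry_out(
  increments=[0,0,-1,0,0,0.14,0,0,0,0,0,0.14,0,0,0,0,0,0.14,0,0,0,0,0,0.14,0,0,0,0,0,0.14,0,0,0,0,0,0.14,0,0,0,0,0,0.14,0,0,0,0,0,0.14,0,0,0,0,0,0.14,0,0,0,0,0,0.14,0,0,0,0,0,0.14,0,0,0,0,0,0.14],
  hand=-1,
)

```text
time_s: 13.05
tcp_pos: [0.554, 0.0686, 0.2104]
eef_rot: [3.134, -0.001, 0.55]
force: [0.4, -0.6, 0.1]
width: 0.0006
```

```bash
python3 go.py -110 0 240 -1.392
```

```text
t 13.05 tcp loc mm [-51.7  50.8 210.4] rpy [ 3.134e+00 -1.000e-03  5.500e-01] F [ 0.4 -0.6  0.1] w 0.0006 q [ 0.42  0.33 -0.81  1.83  0.27  1.09  0.07]
shift cm [-7.27  2.64 -2.95] turn [ 0.004 -0.008  1.942]
```

Call:
carry_out(
  increments=[0,0,-1,0,0,0.14,0,0,-1,0,0,0.14,0,0,-1,0,0,0.14,0,0,0,0,0,0.14,0,0,0,0,0,0.14,0,0,0,0,0,0.14,0,0,0,0,0,0.14,0,0,0,0,0,0.14,0,0,0,0,0,0.14,0,0,0,0,0,0.14,0,0,0,0,0,0.14,0,0,0,0,0,0.14],
)

```text
time_s: 14.25
tcp_pos: [0.5529, 0.0704, 0.2428]
eef_rot: [-3.137, -0.009, -1.212]
force: [0.6, 0.3, 0.1]
width: 0.0003
```

Call:
carry_out(
  increments=[0,3,0,0,0,0.1,0,3,0,0,0,0.05,0,0.5,0,0,0,0],
)

```text
time_s: 14.55
tcp_pos: [0.4892, 0.0518, 0.242]
eef_rot: [-3.135, -0.007, -1.375]
force: [-0.2, -0.7, 0.3]
width: 0.0005
```

```bash
python3 - <<'E'
from go import *
need(-60,-75,115,-1.392)
s=snap('wrist','w6')
cv2.imwrite('pics/w6b.png',cv2.resize(s['color'],None,fx=1.5,fy=1.5))
E
```

```text
t 14.55 tcp loc mm [-118.4   45.8  242. ] rpy [-3.135 -0.007 -1.375] F [-0.2 -0.7  0.3] w 0.0005 q [ 0.24  0.12 -0.52  1.94  0.07  1.09 -1.68]
shift cm [12.09 -5.55 12.81] turn [-0.006 -0.007  0.017]
```

View pics/w6b.png

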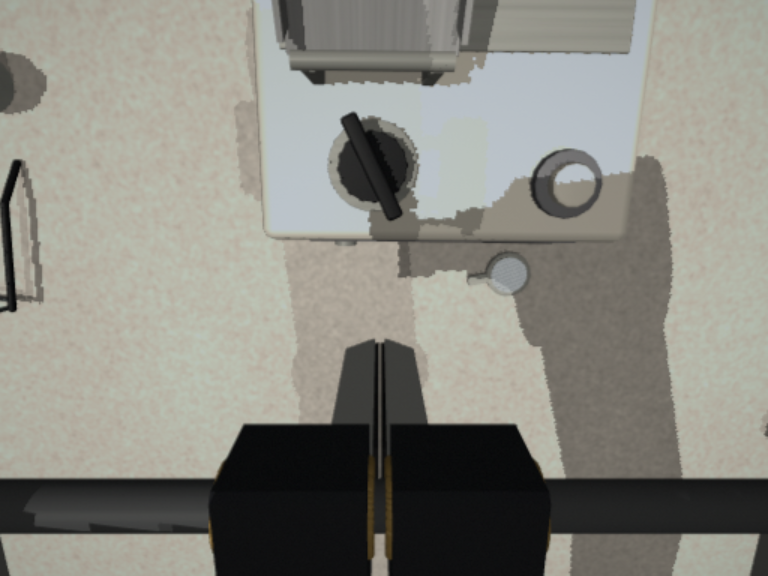

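```bash
python3 - <<'E'
from go import *
s=load('w6')
c=s['color'][65:155,210:285];cv2.imwrite('pics/w6c.png',cv2.resize(c,None,fx=8,fy=8,interpolation=cv2.INTER_CUBIC))
for h in(.125,):
 a=loc(atz(s,349/1.5,118/1.5,h));b=loc(atz(s,394/1.5,213/1.5,h));print((a+b)/2,np.hypot(*(a-b)[:2]),np.arctan2(a[1]-b[1],a[0]-b[0])+np.pi)
m=s['color'].max(2)<45
ys,xs=np.where(m[70:152,215:280]);ys+=70;xs+=215
z=np.array([px(s,u,v) for u,v in zip(xs,ys)]);k=(z[:,2]>.118)&(z[:,2]<.135)
P=np.array([loc(q) for q in z[k]]);print(k.sum(),np.median(P[:,2]))
d=P[:,:2]-P[:,:2].mean(0);w_,v_=np.linalg.eigh(d.T@d);print(np.arctan(v_[1,1]/v_[0,1])+np.pi,P.mean(0))
E
```

```text
[-49.708565    50.32663307 125.        ] 57.948615169075346 3.6089883511930614
828 124.5406495760128
3.600662326187492 [-50.22908855  50.34273253 124.51275067]
```

View pics/w6c.png

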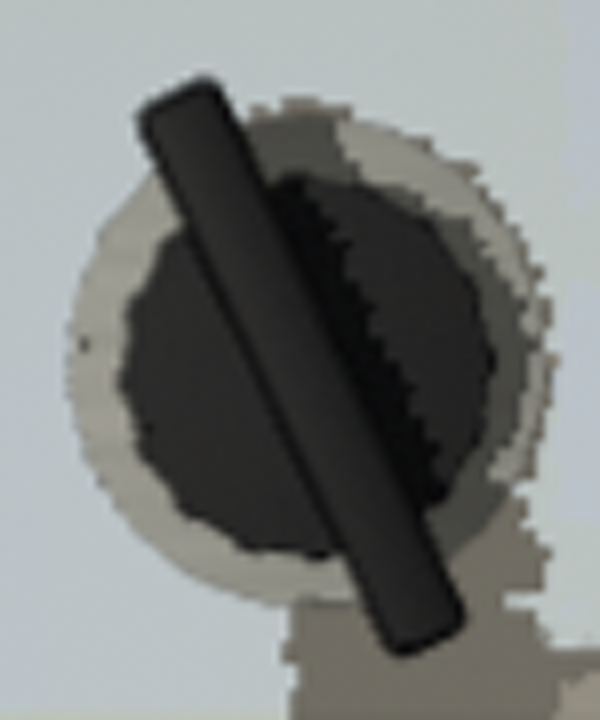

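Call:
carry_out(
  increments=[4,-1.8,2,0,0,0.01,4,-1.8,2,0,0,0,4,-1.8,3,0,0,0,0,0,3,0,0,0,0,0,0,0,0,0],
)

```text
time_s: 15.1
tcp_pos: [0.5727, -0.0556, 0.145]
eef_rot: [-3.127, -0.009, -1.378]
force: [-0.3, 0.9, 0.9]
width: 0.0005
```

```bash
python3 go.py -60 -75 107 -1.392
```

```text
t 15.1 tcp loc mm [-55.4 -74.8 145. ] rpy [-3.127 -0.009 -1.378] F [-0.3  0.9  0.9] w 0.0005 q [ 0.33  0.35 -0.42  1.88  0.18  0.93 -1.56]
shift cm [-0.02  0.52  3.8 ] turn [-0.015 -0.009  0.014]
```

Call:
carry_out(
  increments=[0,0.5,0,-0.01,-0.01,0,0,0,1.5,0,0,0,0,0,1.5,0,0,0,0,0,0.6,0,0,0,0,0,0,0,0,0],
)

```text
time_s: 15.6
tcp_pos: [0.5696, -0.0542, 0.1099]
eef_rot: [-3.133, 0.001, -1.374]
force: [0.3, 0.2, 1.2]
width: 0.0007
```

```bash
python3 go.py -60 -75 94
```

```text
t 15.6 tcp loc mm [-58.1 -72.9 109.9] rpy [-3.133e+00  1.000e-03 -1.374e+00] F [0.3 0.2 1.2] w 0.0007 q [ 0.32  0.39 -0.41  1.91  0.2   0.87 -1.57]
shift cm [0.21 0.21 1.59] turn [0. 0. 0.]
```

Call:
carry_out(
  increments=[0.2,0.2,0.4,0,0,0,0,0,0.5,0,0,0,0,0,0.4,0,0,0],
)

```text
time_s: 15.9
tcp_pos: [0.5687, -0.0564, 0.0975]
eef_rot: [-3.132, 0.0, -1.374]
force: [-2.4, 0.7, 4.5]
width: 0.0003
```

```bash
python3 go.py -60 -75 94
```

```text
t 15.9 tcp loc mm [-59.4 -74.8  97.5] rpy [-3.132  0.    -1.374] F [-2.4  0.7  4.5] w 0.0003 q [ 0.32  0.41 -0.41  1.93  0.21  0.84 -1.57]
shift cm [0.02 0.06 0.34] turn [0. 0. 0.]
```

Call:
carry_out(
  increments=[0,0,0.4,0,0,0,0,0,0.3,0,0,0],
)

```text
time_s: 16.1
tcp_pos: [0.5694, -0.0563, 0.0948]
eef_rot: [-3.131, -0.002, -1.374]
force: [-32.2, 0.6, 78.8]
width: 0.0005
```

```bash
python3 go.py -60 -75 94
```

```text
t 16.1 tcp loc mm [-58.7 -74.9  94.8] rpy [-3.131e+00 -2.000e-03 -1.374e+00] F [-32.2   0.6  78.8] w 0.0005 q [ 0.32  0.41 -0.41  1.93  0.21  0.84 -1.58]
shift cm [0.01 0.13 0.08] turn [0. 0. 0.]
```

Call:
carry_out(
  increments=[0,0,-0.5,0,0,0,0,0,-1,0,0,0,0,0,-2,0,0,0,0,0,-3,0,0,0,0,3,-3,0,0,0,0,4,-2,0,0,0,0,0,0,0,0,0],
)

```text
time_s: 16.8
tcp_pos: [0.4982, -0.0696, 0.2148]
eef_rot: [-3.129, -0.002, -1.373]
force: [-0.6, 0.5, -1.1]
width: 0.0001
```

```bash
python3 - <<'E'
from go import *
st()
s=snap('wrist','w7')
cv2.imwrite('pics/w7b.png',cv2.resize(s['color'],None,fx=1.5,fy=1.5))
t=snap('scene','s7');cv2.imwrite('pics/s7b.png',cv2.resize(t['color'],None,fx=1.5,fy=1.5))
E
```

```text
t 16.8 tcp loc mm [-131.2  -75.3  214.8] rpy [-3.129e+00 -2.000e-03 -1.373e+00] F [-0.6  0.5 -1.1] w 0.0001 q [ 0.42  0.16 -0.45  1.96  0.08  1.03 -1.44]
```

View pics/w7b.png

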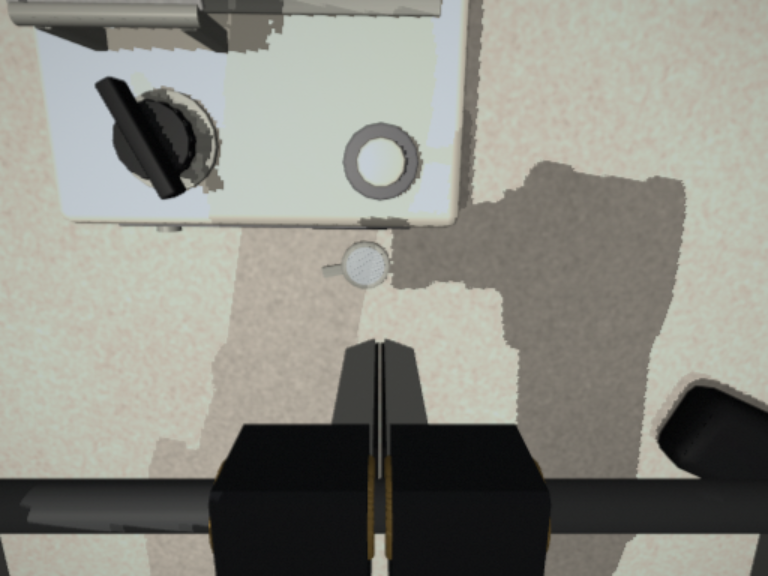

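View pics/s7b.png

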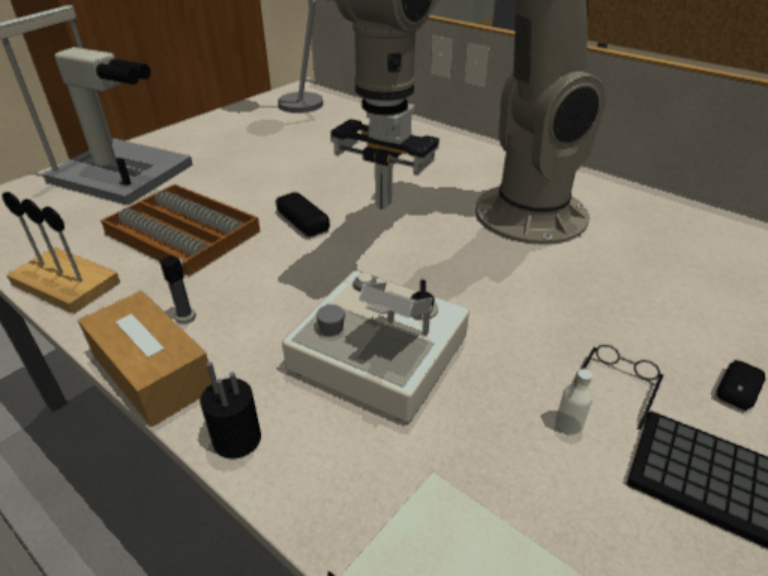

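```bash
python3 - <<'E'
from go import *
for n,B in (('w1',(632,195)),('w7',(381,162))):
  s=load(n)
  b=np.median([px(s,B[0]/1.5+i,B[1]/1.5+j) for i in range(-4,5) for j in range(-4,5)],0);print(n,'btn',loc(b))
s=load('w7')
print('housing',[loc(px(s,u/1.5,v/1.5)).round(1) for u,v in[(349,162),(413,162),(381,130),(381,193)]],'case',loc(px(s,300/1.5,150/1.5)))
print('lens',px(s,365/1.5,265/1.5), px(load('w1'),543/1.5,288/1.5))
m=s['color'].max(2)<50
ys,xs=np.where(m[48:135,60:125]);ys+=48;xs+=60
z=np.array([px(s,u,v) for u,v in zip(xs,ys)]);k=(z[:,2]>.12)&(z[:,2]<.135)
P=np.array([loc(q) for q in z[k]]);d=P[:,:2]-P[:,:2].mean(0);w_,v_=np.linalg.eigh(d.T@d);print(np.arctan(v_[1,1]/v_[0,1])+np.pi,P.mean(0))
E
```

```text
w1 btn [-59.79279946 -75.01314599 101.47867247]
w7 btn [-59.05724477 -74.96845195 101.66003639]
housing [array([-59.5, -56.6,  92.5]), array([-58.8, -93.4,  91.8]), array([-41.5, -74.7,  91.4]), array([-76.7, -75.4,  91.7])] case [-53.25837549 -26.50184777  78.55594333]
lens [ 0.48975241 -0.06017312  0.00724188] [ 0.48929516 -0.05999643  0.006288  ]
3.6010102731146025 [-47.29808385  50.57805265 124.23061099]
```

```bash
python3 - <<'E'
from h import *
print(env.close_job())
E
```

```text
the job is handed in; nothing more can be done
None
```

The cleaner job is done in the order asked and handed in at about 17 s. I have no verdict back, so what follows is from my own checks.

- **Tab:** I pinched the thumb lip, swung it over to about 2.1 rad and let go. It fell back on its own, and the last pictures show it lying open over the tank lid.
- **Cap:** I unscrewed it in one grip until it met its stop, where the twisting moment rose to about 0.34 N m. The final picture shows the wing at 3.60 rad with its top at about 124 mm. I expected 125 mm, so that agrees with fully unscrewed.
- **Start button:** I pressed it only after the cap was at its stop. The fingertips bottomed at 94.8 mm, below the 95.6 mm expected for fully down and above the 92 mm housing. After release its top is back at 101.7 mm, against 101.5 mm before.
- **Other things on the desk:** The loose lens is within 1 mm of where it was. The others look unmoved in the pictures, but I did not measure them. The arm is clear of everything.

The bottoming push on the button was harder than needed. The vertical force peaked near 79 N (about 85 N in total) at the wrist, through the fingertips, which is under the 120 N wrist limit. I took the 40 N limit to cover only the arm and gripper body, not the fingers.

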